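# Close the cutlery drawer and the bread bin

## Task

Breakfast is over: close up the counter by pushing the open cutlery drawer fully home and sliding the lid of the bread bin fully shut, in either order. Only push with the fingertips, on the front of the drawer and on the far side of the lid's raised lip; pinch and lift nothing, and ease both shut gently, without slamming or forcing them. Leave the jar, mug, bottle and bowl standing where they are.

Things in the scene. Friction and masses are not known exactly. Their poses are not given: they have to be found in the camera images.
- drawer_unit: fixed pale-wood one-drawer unit, 220 deep (its x) x 200 wide (its y) x 130 tall. Origin on its underside, on the counter, midway across the width; the carcass runs from x = -56 to x = +164 mm. Its -x side, with the drawer, faces the robot, turned by up to about 10 degrees; it may stand to the robot's left or right. A jar stands on its top.
- drawer (a joint): how far the drawer stands out, m: 0 = shut (an end stop), grows as it comes out towards the robot along the unit's -x, at most 0.14. Starts 0.04 to 0.09 out. It resists with about 2 N of friction plus 6 N per m/s, stays where it is left and has no spring or catch.
- drawer_push (a point): point on the outer face of the drawer front (the side nearer the robot), midway across, 95 mm above the counter; moves with the drawer; axes as drawer_unit: pushing towards +x shuts it. When the drawer is shut this point is at x = -66 mm in drawer_unit, 10 mm ahead of the carcass.
- drawer_top (a point): middle of the upper edge of the drawer front, 120 mm above the counter; moves with the drawer; axes as drawer_unit. The front is 22 mm thick (x, 11 mm either side of this point), 196 wide (y) and reaches down to 14 mm above the counter; its near face is plain and flat, the face to push (the dark strip low on it is flat too). Touching its near face and its inner side together counts as pinching it.
- bread_bin: fixed white bread bin, 260 long (x) x 200 wide (y) x 120 tall, open at the top, with a loaf inside up to 103 mm high. Its lid is a flat aluminium slatted plate, 260 x 200 x 10 mm, top face 130 mm above the counter. Origin at the centre of its underside on the counter. Its -x end faces the robot, turned by up to about 10 degrees; it stands on the other side from drawer_unit.
- lid (a joint): how far the lid is slid open, m: 0 = shut (an end stop), grows as the lid slides away from the robot along the bin's +x, overhanging the far end, at most 0.16. Starts 0.06 to 0.12 open. It resists with about 2 N of friction plus 6 N per m/s, stays where it is left, cannot lift off and has no spring or catch.
- lid_push (a point): centre of the far (+x) face of the lid's raised lip, 142 mm above the counter; moves with the lid; axes as bread_bin: pushing this face towards -x (towards the robot) shuts the lid. When the lid is shut this point is at x = -110 mm in bread_bin, with the lip's near face flush with the bin's near end.
- lip_top (a point): middle of the top of the lip on the lid, 156 mm above the counter; moves with the lid; axes as bread_bin. The dark wooden lip stands across the near end of the lid: 20 mm thick (x, 10 mm either side of this point), 140 long (y), rising from the lid's top at 130 mm; its middle 8 mm stand 2 mm proud. Its far side is the face to push. Touching its near and far sides together counts as pinching it.
- jar: loose amber jar with a brass lid, 54 mm across, 85 tall, standing on top of drawer_unit towards its far end; origin at the centre of its underside
- mug: loose blue mug, 72 mm across plus a handle, 85 tall, standing on the counter near the middle, between the robot and the two units; origin at the centre of its underside
- bottle: loose green bottle, 66 mm across, 200 tall, standing on the counter at the far left; origin at the centre of its underside
- bowl: loose white bowl, 120 mm across, 50 tall, standing on the counter at the far right; origin at the centre of its underside
Not all that is in view belongs to the job. Several things have the shape of the mug; the one meant has the colours described above.

How it is judged:
At the end, for the whole second after the job is handed in: drawer and lid are each within 4 mm of fully shut; jar, mug, bottle and bowl stand upright within 30 mm of where they started (value of joint each of drawer, lid below 0.004 m and distance of each of jar, mug, bottle, bowl from where it was at the start of the episode below 0.03 m and angle between each of jar, mug, bottle, bowl's own z axis and vertical below 0.2 rad); the robot touches nothing.
It fails at once if the drawer front is pinched (board and inner lining touched together) (contact force between the fingers and drawer_c0 above 1 N and contact force between the fingers and drawer_c1 above 1 N).
It fails at once if the lid's lip is pinched (both sides touched together) (contact force between the fingers and lid_c0 above 1 N and contact force between the fingers and lid_c1 above 1 N).
It fails at once if the drawer or the lid is slammed: over 0.25 m/s in its last 15 mm ((value of joint drawer below 0.015 m and velocity of joint drawer below -0.25 m/s) or (value of joint lid below 0.015 m and velocity of joint lid below -0.25 m/s)).
It fails at once if the drawer unit or the bread bin is pressed with over 45 N (contact force between the fingers and drawer_unit above 45 N or contact force between the fingers and bread_bin above 45 N).
It fails at once if the jar, mug, bottle or bowl is moved over 30 mm, lifted or tipped (distance of any of jar, mug, bottle, bowl from where it was at the start of the episode above 0.03 m or angle between any of jar, mug, bottle, bowl's own z axis and vertical above 0.4 rad).
It also fails if it takes over 58 s, if anything falls off the work surface, if the arm or the gripper's body presses on something with over 40 N, if the wrist force passes 120 N, or if a joint passes its speed limit or range.

## Robot

A 6-joint arm with a two-finger parallel gripper is mounted at the origin on the work surface. World frame = base frame: x ahead of the robot, y to its left, z up, the work surface at z = 0. Lengths are in m, angles in rad, forces in N, time in s.
With the tool pointing down it reaches from about 0.25 to 0.775 m from the base axis. Payload 4 kg.
Tool frame: the origin (TCP) lies between the finger pads; the fingertips stand 14 mm ahead of it and the grasp point (between the pads) lies 5 mm behind it (tip_reach is the distance from the TCP to the fingertips, in m); z points along the fingers, y is the line along which they close (so a half turn about z gives the same grasp; the last joint's range is limited). The gripper opens to 94 mm and grips with 3 to 60 N. Pads are 16 mm wide; open, the fingers measure 119 mm over their backs; the gripper's body (75 mm by 177 mm) begins 78 mm behind the grasp point.
Start: joints at [-1.222, 0.087, 1.371, -0, 1.684, -0.103], TCP at [0.24, -0.495, 0.22] pointing down, gripper open.
Joint ranges: [-3.1, 3.1], [-0.76, 2.03], [0.27, 2.55], [-1.08, 4.22], [0.17, 2.65], [-2.57, 2.57]. Speed limits (rad/s): [2.79, 2.79, 3.14, 3.14, 3.14, 3.14].

## Interface

Orientations are given as [roll, pitch, yaw] about the fixed x, y, z axes, in that order (R = Rz(yaw) Ry(pitch) Rx(roll)).
In Python, from bench import * gives the robot as it stands. The module is installed in compiled form; this text tells all that it offers.
- The arm moves only by the tool servo_tool, never from a script. Its argument "targets" is a list of rows, each a list of 4 numbers: the shift along the tool's x, y, z in cm, then the turn about the tool's z in degrees. A call has 1 to 8 rows; each row is the pose to reach, as a shift and turn from the pose commanded when the call began, along the tool's axes at that moment; what a row does not reach only later rows make up. A row lasts 1/8 s, in which the tool goes at most 62.5 mm and 10.7 degrees, less where a joint would pass 70% of its speed; a pose out of reach is approached as far as the arm can. A call with a gripper value outside its range is refused whole. "claw" is the closure in counts, from 0 (fully open) to 255 (shut), set as the call begins (left out, the last holds). The fingers move at their own pace and stop on an object; the grip force is fixed at half the most. Time passes only in rows, so rows that repeat a pose let the fingers close. It gives the time, the measured TCP pose, the force, the opening and the grip force at its end, in the units of the state.
- get_obs(): the state, without advancing time (a new reading comes with each control period).
- snapshot(name): name is "scene" or "top" or "wrist"; returns the picture (420x560x3 uint8, blue, green, red); there is no depth.
- camera_model(name): a dict with "camera_matrix" (3x3 intrinsics, pixels), "camera_from_world" (4x4, takes a point from world to camera coordinates). Camera axes: x right, y up, looking along -z (the intrinsics and any distortion apply to the point x, -y, -z); pixel columns grow to the right and rows downward; lengths in m; the calibration is good to about 2 mm. A picture is of the moment at which its call begins: read the wrist's pose just before it. camera_model takes no time and is no camera call; for the wrist camera it gives the pose at the moment of the call.
- close_job(): hands the job in; it is judged then, once.
The state is a dict: "time": time; "joint_positions": joint angles; "qvel": joint speeds; "joint_torque": joint torques, N m; "tool_pos": TCP position; "ee_rot": TCP orientation; "wrist_force": force on the tool from outside, world axes, zero at the start; "wrist_torque": the same for the moment, N m; "width": finger opening in m; "finger_force": force on a finger pad.
Only numpy, scipy, OpenCV 4.12 (cv2) and the standard library are available. Lean on these libraries where they do the work, as an engineer would, in place of code of your own. Each camera call takes 0.05 s, during which the arm holds its last target. There are 200 camera calls.

## Working session

There is one attempt and no reset: what is moved stays moved. The work goes in short steps, Python scripts to look and compute and a tool call to move; the robot and the scene stay as the last step left them, time stands still between calls to the robot, and variables do not carry over. Pictures are saved under pics/ and viewed, at most 10 in all, crops included, and the job is handed in when it is done.

Besides the shell and the picture viewer there is one more tool, called after "Call:" by a JSON object that holds its "name" and its "arguments". servo_tool: Moves the arm, as the interface text tells. Its arguments: {"type":"object","properties":{"targets":{"type":"array"},"claw":{"type":"number"}},"required":["targets"]}

```bash
mkdir -p pics; cat > h.py <<'E'
from bench import *
import numpy as np, cv2
def ray(name,u,v,M=None):
    M=M or camera_model(name);K=np.array(M["camera_matrix"]);T=np.array(M["camera_from_world"])
    p=np.linalg.inv(K)@[u,v,1];d=T[:3,:3].T@np.array([p[0],-p[1],-p[2]]);o=-T[:3,:3].T@T[:3,3];return o,d
def onz(name,u,v,z):
    o,d=ray(name,u,v);return o+d*(z-o[2])/d[2]
E
python3 - <<'E'
from h import *
a=snapshot("scene");b=snapshot("top")
cv2.imwrite("pics/scene.png",a);cv2.imwrite("pics/top.png",b)
for n in("scene","top"):
    m=camera_model(n);print({k:(np.round(v,3).tolist() if not isinstance(v,str) else v) for k,v in m.items()})
print(get_obs())
E
```

```text
{'camera_matrix': [[497.103, 0.0, 285.761], [0.0, 497.103, 219.601], [0.0, 0.0, 1.0]], 'camera_from_world': [[-0.955, 0.298, 0.003, 0.502], [-0.247, -0.797, 0.552, 0.061], [0.167, 0.526, 0.834, -1.774], [0.0, 0.0, 0.0, 1.0]]}
{'camera_matrix': [[449.06, 0.0, 276.894], [0.0, 449.06, 209.801], [0.0, 0.0, 1.0]], 'camera_from_world': [[0.018, -1.0, -0.018, -0.013], [0.988, 0.015, 0.154, -0.501], [-0.153, -0.02, 0.988, -1.458], [0.0, 0.0, 0.0, 1.0]]}
{'time': 0.1, 'joint_positions': array([-1.22210477e+00,  8.78841095e-02,  1.37203996e+00, -4.12485253e-05,
        1.68363285e+00, -1.03107174e-01]), 'qvel': array([ 0.00059622, -0.00302245, -0.00433431,  0.00022267, -0.0015539 ,
        0.00274471]), 'joint_torque': array([ 2.11689265e-03, -3.41255307e+01, -3.03299439e+01,  7.19328225e-02,
        3.04654066e-02, -9.81086419e-05]), 'tool_pos': array([ 0.23994404, -0.49439207,  0.21845161]), 'ee_rot': array([-3.13963460e+00, -1.61393513e-04,  4.51793965e-01]), 'wrist_force': array([0.44293806, 0.42793297, 0.65439642]), 'wrist_torque': array([0.06475943, 0.02889361, 0.04736232]), 'finger_force': 0.0, 'width': 0.09386058203044667}
```

View pics/scene.png

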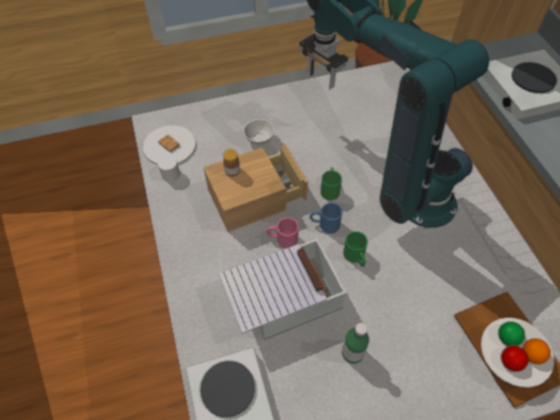

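View pics/top.png

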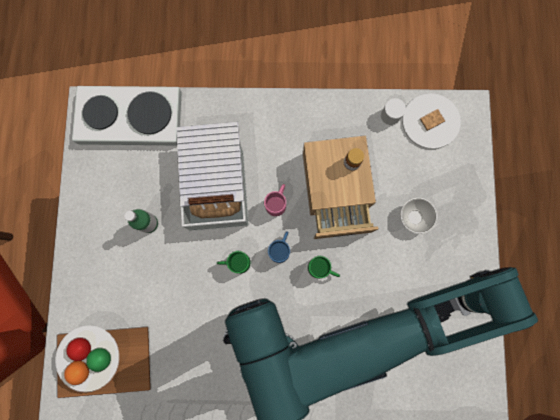

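Top view: the bin is on the left, its brown lip at about (211,200). The drawer unit is on the right, with its open front edge at about (345,231). Mug-shaped things are blue (280,250), pink (276,203) and two greens (238,262), (319,267). Only the blue one fits the description, and I have to keep clear of it. I'll confirm this in a crop and measure the edges.

```bash
python3 - <<'E'
from h import *
b=cv2.imread("pics/top.png")
cv2.imwrite("pics/crop.png",cv2.resize(b[110:290,170:430],None,fx=3,fy=3,interpolation=cv2.INTER_CUBIC))
print(onz("top",280,252,.04)[:2],onz("top",319,267,.04)[:2],onz("top",238,262,.04)[:2])
hsv=cv2.cvtColor(b,cv2.COLOR_BGR2HSV)
def comp(m,x0,y0,x1,y1):
    z=np.zeros_like(m);z[y0:y1,x0:x1]=m[y0:y1,x0:x1]
    n,l,s,c=cv2.connectedComponentsWithStats(z);i=1+np.argmax(s[1:,4]);return np.argwhere(l==i)[:,::-1].astype(np.float32),s[i]
p,s=comp(((hsv[...,2]<110)&(hsv[...,1]>70)).astype(np.uint8),180,180,245,222)
r=cv2.minAreaRect(p);print("lip",s,r);
for q in cv2.boxPoints(r):print(q,onz("top",*q,.156)[:2])
E
```

```text
[ 0.36108103 -0.01723507] [ 0.31446418 -0.14513397] [0.32611358 0.11973592]
lip [189 195  44  11 294] ((210.5729217529297, 199.85089111328125), (7.600701808929443, 43.52611541748047), 85.10090637207031)
[188.56482 197.92302] [0.51600257 0.26679208]
[231.93192 194.20583] [0.52963679 0.13289174]
[232.58102 201.77876] [0.50593083 0.13009767]
[189.21393 205.49596] [0.49232284 0.26364014]
```

View pics/crop.png

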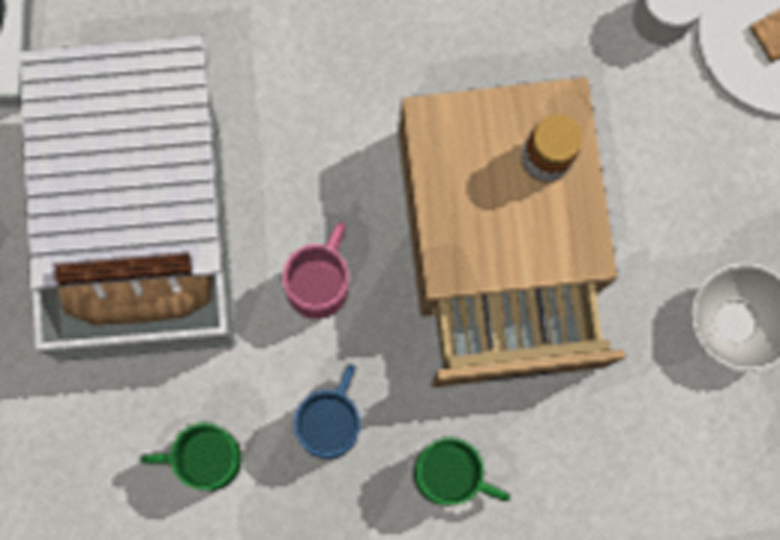

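The crop confirms that the blue mug is the handled cup at crop (327,423). A green cup stands in front of the drawer, so I'll pass above it. Next I'll work out the frames from the corners in this crop.

```bash
python3 - <<'E'
from h import *
f=lambda u,v,z:onz("top",170+u/3-.33,110+v/3-.33,z)[:2]
def rep(n,l,r):
    w=l-r;print(n,l.round(4),r.round(4),"mid",((l+r)/2).round(4),"len",np.linalg.norm(w).round(4),"yaw",np.degrees(np.arctan2(-w[0],w[1])).round(2))
rep("front",f(437,380,.12),f(624,355,.12))
rep("carcNear",f(425,312,.13),f(615,281,.13))
rep("carcFar",f(403,99,.13),f(588,77,.13))
rep("binNear",f(37,350,.12),f(232,336,.12))
rep("lidFar",f(21,52,.13),f(203,38,.13))
rep("lipFarTop",f(55,264,.156),f(189,254,.156))
rep("lipNearTop",f(56,279,.15),f(190,274,.15))
print("jar",f(555,140,.21),"bottle",onz("top",133,216,.2)[:2])
a=cv2.imread("pics/scene.png");cv2.imwrite("pics/sc2.png",cv2.resize(a[140:340,190:390],None,fx=3,fy=3,interpolation=cv2.INTER_CUBIC))
o=get_obs();print(o['tool_pos'])
E
```

```text
front [ 0.4067 -0.1274] [ 0.4359 -0.3213] mid [ 0.4213 -0.2243] len 0.196 yaw 8.56
carcNear [ 0.4764 -0.114 ] [ 0.5121 -0.3112] mid [ 0.4942 -0.2126] len 0.2004 yaw 10.24
carcFar [ 0.7055 -0.0892] [ 0.7322 -0.2859] mid [ 0.7189 -0.1875] len 0.1986 yaw 7.74
binNear [0.4315 0.2911] [0.4495 0.087 ] mid [0.4405 0.189 ] len 0.2049 yaw 5.03
lidFar [0.7529 0.3224] [0.7709 0.1265] mid [0.7619 0.2244] len 0.1967 yaw 5.25
lipFarTop [0.5168 0.2686] [0.5293 0.1306] mid [0.523  0.1996] len 0.1385 yaw 5.17
lipNearTop [0.5021 0.2681] [0.5094 0.1296] mid [0.5058 0.1989] len 0.1387 yaw 3.01
jar [ 0.63997806 -0.23781305] bottle [0.45097897 0.42051378]
[ 0.23994404 -0.49439207  0.21845161]
```

View pics/sc2.png

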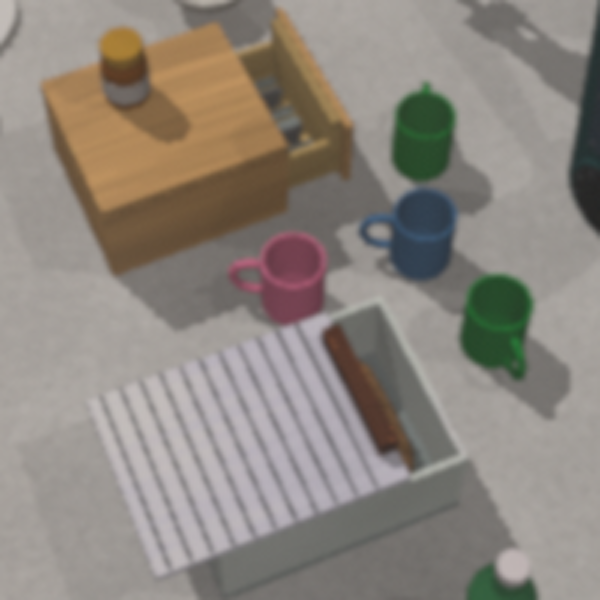

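Call:
{"name": "servo_tool", "arguments": {"targets": [[5,-4,0,4],[10,-8,0,9],[15,-12.3,0,14],[20,-16.3,0,17.3],[22.3,-18.2,0,17.3],[22.3,-18.2,4,17.3],[22.3,-18.2,8,17.3],[22.3,-18.2,8,17.3]], "claw": 255}}

```text
time: 1.1
tool_pos: [0.3591, -0.2317, 0.1359]
ee_rot: [-3.135, 0.006, 0.15]
wrist_force: [0.3, 0.1, 0.1]
width: 0.0175
finger_force: 0.0
```

Call:
{"name": "servo_tool", "arguments": {"targets": [[0,0,1.5,0],[0,0,2.8,0],[1.5,0,2.8,0],[3,0,2.8,0],[3.5,0,2.8,0],[4,0,2.8,0],[4,0,2.8,0]]}}

```text
time: 1.98
tool_pos: [0.4012, -0.2277, 0.1116]
ee_rot: [3.141, 0.0, 0.15]
wrist_force: [0.8, -0.4, -0.2]
width: 0.0005
finger_force: 0.0
```

```bash
python3 - <<'E'
from h import *
a=snapshot("top");cv2.imwrite("pics/t2.png",cv2.resize(a[110:310,250:450],None,fx=3,fy=3,interpolation=cv2.INTER_CUBIC));o=get_obs();print(o['tool_pos'],o['width'],o['wrist_force'])
E
```

```text
[ 0.40088692 -0.22774845  0.11153428] 0.0006339167137346053 [-0.39310797  0.71342309 -0.62105915]
```

View pics/t2.png

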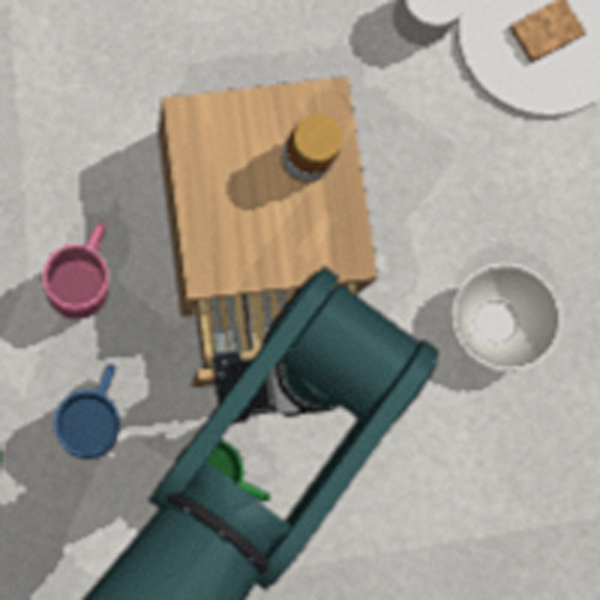

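The closed fingers stand about 2 cm ahead of the front, with the mugs untouched. Pushing now.

Call:
{"name": "servo_tool", "arguments": {"targets": [[0.7,0,0,0],[1.4,0,0,0],[2.1,0,0,0],[2.8,0,0,0],[3.5,0,0,0],[4.2,0,0,0],[4.9,0,0,0],[5.6,0,0,0]]}}

```text
time: 3.02
tool_pos: [0.4566, -0.2194, 0.1114]
ee_rot: [3.142, 0.0, 0.15]
wrist_force: [-2.4, -2.1, 0.2]
width: 0.0003
finger_force: 1.2
```

Call:
{"name": "servo_tool", "arguments": {"targets": [[0.4,0,0,0],[0.8,0,0,0],[1.2,0,0,0],[1.4,0,0,0]]}}

```text
time: 3.52
tool_pos: [0.4702, -0.2172, 0.1114]
ee_rot: [-3.141, 0.0, 0.15]
wrist_force: [-0.8, -2.6, -0.1]
width: 0.0005
finger_force: 1.1
```

Call:
{"name": "servo_tool", "arguments": {"targets": [[0.2,0,0,0],[0.4,0,0,0],[0.6,0,0,0],[0.6,0,0,0]]}}

```text
time: 4.03
tool_pos: [0.4763, -0.2161, 0.1115]
ee_rot: [-3.141, -0.001, 0.15]
wrist_force: [-1.3, -1.0, -0.2]
width: 0.0005
finger_force: 0.6
```

Call:
{"name": "servo_tool", "arguments": {"targets": [[0.2,0,0,0],[0.4,0,0,0],[0.4,0,0,0]]}}

```text
time: 4.4
tool_pos: [0.4772, -0.216, 0.1115]
ee_rot: [-3.141, 0.007, 0.149]
wrist_force: [-9.2, -1.5, 4.4]
width: 0.0005
finger_force: 4.8
```

The force has risen and the tool has stalled, so this is the end stop. One more 2 mm nudge to confirm, then back off and rise.

Call:
{"name": "servo_tool", "arguments": {"targets": [[0.2,0,0,0],[0.2,0,0,0]]}}

```text
time: 4.65
tool_pos: [0.4773, -0.216, 0.1115]
ee_rot: [-3.14, 0.011, 0.149]
wrist_force: [-14.3, -2.0, 6.6]
width: 0.0003
finger_force: 7.3
```

Call:
{"name": "servo_tool", "arguments": {"targets": [[-1,0,0,0],[-4,0,0,0],[-5,0,-4,0],[-5,0,-10,0],[-5,0,-13,0],[-5,0,-13,0]]}}

```text
time: 5.4
tool_pos: [0.4343, -0.2235, 0.245]
ee_rot: [3.137, -0.007, 0.151]
wrist_force: [0.3, 0.4, -0.2]
width: 0.0004
finger_force: 0.0
```

```bash
python3 - <<'E'
from h import *
o=get_obs();p=o['tool_pos'];y=o['ee_rot'][2];print(p,y)
t=np.radians(5.1);u=np.array([np.cos(t),np.sin(t)]);lip=np.array([.523,.1996])
R=np.array([[np.cos(y),np.sin(y)],[np.sin(y),-np.cos(y)]]).T
for d in(.045,):
    g=lip+d*u;print(g,(R.T.T@(g-p[:2]))*100,"turn",np.degrees(y-t))
E
```

```text
[ 0.43434924 -0.22345852  0.24496867] 0.1506069996584789
[0.56782185 0.20360024] [ 19.60368856 -40.21985331] turn 3.5291454455590716
```

Call:
{"name": "servo_tool", "arguments": {"targets": [[2.5,-5,0,0],[5,-10,0,1],[7.5,-15.5,0,2],[10,-21,0,3],[12.5,-26,0,3.5],[15,-31,0,3.5],[17.5,-36,0,3.5],[19.6,-40.2,0,3.5]]}}

```text
time: 6.4
tool_pos: [0.5658, 0.2063, 0.2385]
ee_rot: [-3.141, 0.004, 0.09]
wrist_force: [0.2, 0.1, -0.1]
width: 0.0005
finger_force: 0.0
```

Call:
{"name": "servo_tool", "arguments": {"targets": [[0,0,0,0],[0,0,2,0],[0,0,4,0],[0,0,6,0],[0,0,6,0]]}}

```text
time: 7.02
tool_pos: [0.5644, 0.2024, 0.178]
ee_rot: [3.141, 0.006, 0.088]
wrist_force: [0.4, 0.4, -0.3]
width: 0.0003
finger_force: 0.0
```

```bash
python3 - <<'E'
from h import *
a=snapshot("top");w=snapshot("scene");o=get_obs();print(o['tool_pos'],o['ee_rot'],o['wrist_force'])
c=cv2.resize(a[110:310,120:400],None,fx=2,fy=2,interpolation=cv2.INTER_CUBIC)
d=cv2.resize(w[120:370,180:400],(220*400//250,400))[:,:240*2]
cv2.imwrite("pics/t3.png",np.hstack([c[:, :400],d]))
cv2.imwrite("pics/t3.png",np.hstack([c[:, :448],d[:,:352]]))
E
```

```text
[0.56598334 0.20302644 0.1811188 ] [3.14140330e+00 8.55754872e-04 8.79510521e-02] [ 0.00724712 -0.39136091  0.89345716]
```

View pics/t3.png

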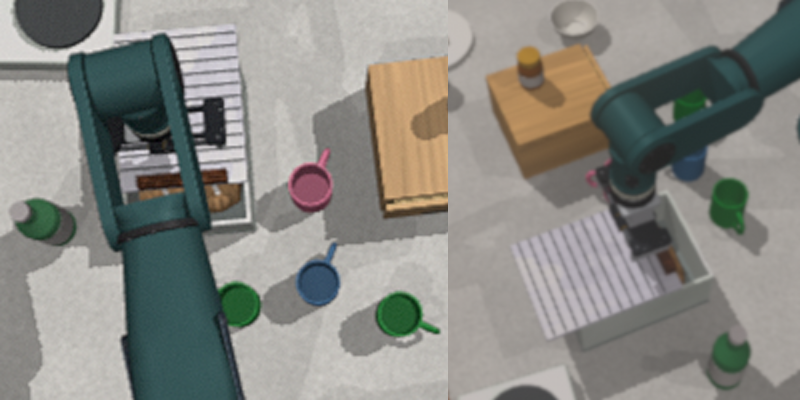

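The drawer looks shut and the fingers are about 4 cm beyond the lip (lip at picture (183,180)). I'll lower to lip height and ease towards the robot.

Call:
{"name": "servo_tool", "arguments": {"targets": [[0,0,1.5,0],[0,0,2.7,0],[-0.7,0,2.7,0],[-1.4,0,2.7,0],[-2.1,0,2.7,0],[-2.8,0,2.7,0],[-3.5,0,2.7,0],[-4.2,0,2.7,0]]}}

```text
time: 8.12
tool_pos: [0.5248, 0.2, 0.155]
ee_rot: [3.142, -0.002, 0.089]
wrist_force: [2.2, 0.0, -0.1]
width: 0.0006
finger_force: 1.2
```

Call:
{"name": "servo_tool", "arguments": {"targets": [[-0.7,0,0,0],[-1.4,0,0,0],[-2.1,0,0,0],[-2.8,0,0,0],[-3.4,0,0,0],[-3.8,0,0,0],[-4.2,0,0,0],[-4.2,0,0,0]]}}

```text
time: 9.12
tool_pos: [0.4818, 0.1964, 0.1541]
ee_rot: [-3.141, 0.002, 0.089]
wrist_force: [0.9, -0.5, 0.5]
width: 0.0002
finger_force: 0.3
```

Call:
{"name": "servo_tool", "arguments": {"targets": [[-0.2,0,0,0],[-0.4,0,0,0],[-0.6,0,0,0],[-0.8,0,0,0],[-0.8,0,0,0]]}}

```text
time: 9.75
tool_pos: [0.4741, 0.1956, 0.1542]
ee_rot: [3.142, 0.001, 0.089]
wrist_force: [1.8, 0.8, -0.5]
width: 0.0002
finger_force: 0.5
```

Call:
{"name": "servo_tool", "arguments": {"targets": [[-0.2,0,0,0],[-0.4,0,0,0],[-0.6,0,0,0],[-0.6,0,0,0]]}}

```text
time: 10.25
tool_pos: [0.4726, 0.1955, 0.1544]
ee_rot: [-3.141, -0.01, 0.088]
wrist_force: [12.9, 2.0, -6.9]
width: 0.0005
finger_force: 6.3
```

The lid is at its end stop: force 13 N, tool stalled about where expected. I'll back off along +x, rise and move aside to check.

Call:
{"name": "servo_tool", "arguments": {"targets": [[1,0,0,0],[3,0,0,0],[3,0,-4,0],[3,0,-9,0],[-2,1,-12,0],[-7,4,-12,0],[-12,8,-12,0],[-16,12,-12,0]]}}

```text
time: 11.25
tool_pos: [0.3176, 0.0606, 0.2747]
ee_rot: [3.141, 0.001, 0.091]
wrist_force: [0.4, -1.8, 0.4]
width: 0.0006
finger_force: 0.0
```

Call:
{"name": "servo_tool", "arguments": {"targets": [[0,5,0,0],[0,10,0,0],[0,10,0,0]]}}

```text
time: 11.62
tool_pos: [0.3279, -0.0407, 0.2744]
ee_rot: [-3.141, 0.002, 0.081]
wrist_force: [-1.5, 0.8, 0.4]
width: 0.0005
finger_force: 0.0
```

```bash
python3 - <<'E'
from h import *
a=snapshot("top");w=snapshot("scene");o=get_obs();print(o['time'],o['tool_pos'],o['wrist_force'])
c=cv2.resize(a[100:300,120:440],None,fx=2.5,fy=2.5,interpolation=cv2.INTER_CUBIC)
cv2.imwrite("pics/t4.png",c)
E
```

```text
11.725 [ 0.32828919 -0.03817654  0.27449809] [ 0.23843322  1.09118748 -0.5509164 ]
```

View pics/t4.png

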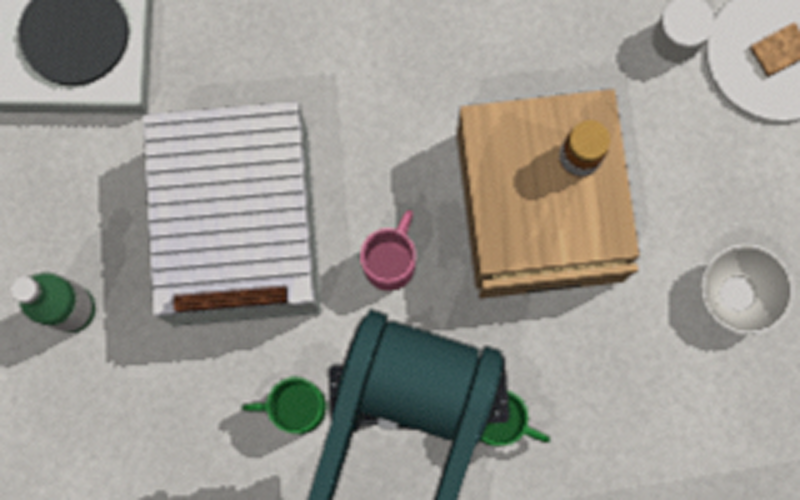

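Both are shut: the lip is flush at (230,298), the drawer front sits against the carcass at (560,280), and the loose things I can see haven't moved. The blue mug is hidden under the arm, which is well above it.

```bash
python3 -c "
from bench import *
print(close_job())"
```

```text
the job is handed in; nothing more can be done
None
```

I pushed the drawer and the lid gently to their end stops and handed the job in at about 12 s; the jar, bottle and bowl look unmoved, the mug was hidden under the raised arm in the last picture, and no verdict came back.

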